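# Open the second pedal of the pair

## Task

The bearing balls from the opened pedal of the pair in the pedal block are in the round tin: press the tin's loose lid down until it is fully seated and level, so that the two pedals' balls cannot get mixed. Then unscrew the dust cap of the pedal that is still closed; left and right pedals have opposite threads and these are not marked, so if the cap does not come loose one way, turn it the other way. Lift the cap off about 10 cm straight up above its pedal and finish still holding it there, without putting it down.

Things in the scene. Friction and masses are not known exactly. Their poses are not given: they have to be found in the camera images.
- cap_mid (a point): Centre (half-way up) of the dust cap still on its pedal: knurled round aluminium cap, 32 mm across, 20 mm tall, about 45 g, flat closed top, z axis up. It starts tightened on the pedal's bearing boss, its x along the block's x. A similar cap, already off the other pedal, lies top down on the bench and is not meant.
- cap_top (a point): Centre of that cap's flat top. Greased coarse thread: turned the loosening way it is free after 0.9 rad and lifts straight off; at 2.1 rad it meets a stop. The other way it is at a stop at once and the grip slips round it. Still threaded, it lifts 4 mm at most and holds fast; pressed hard on a stop it binds, so ease back 0.1 rad before lifting. Which way loosens differs each start and does not show.
- boss (a point): Fixed point of the closed pedal: where the cap's centre is while it is tightened on, 156 mm above the bench; axes as the block's. The thread ends 4.5 mm above this point, so a cap raised 15 mm is clear; until then it has 1 mm side play. Under the cap the boss is 25 to 31 mm thick for 14 mm; below that is the cage, 22 mm thick (block's y) and 84 mm wide (block's x).
- block: Pedal block: dark steel, 86 (x) x 170 (y) x 30 mm, fixed to the bench, origin at the centre of its underside. Two pedals stand fast in it, spindle down, 45 mm either side of the origin along its y axis: the closed one on the +y side, 166 mm tall with its cap, the open one on the -y side, 161 mm tall.
- lid (a joint): Tilt of the tin's press-on lid, rad: 0 is fully seated and level; it starts 0.07 to 0.12 up. The lid is caught on the rim at one side and stands up at the opposite side; it is a friction fit that stays where it is left. Pressing on the raised side takes about 8 N.
- lid_raised (a point): Point on the lid's flat top, 11 mm in from the edge of its raised side: press straight down here. It is 45 mm above the bench when the lid is seated. The point's x axis points along the lid away from the caught side.
- lid_centre (a point): Centre of the lid's flat top (lid 78 mm across; 45 mm above the bench when seated); z axis square to the lid. The tin below, a plain round aluminium tin 74 mm across and 40 mm tall, stands loose on the bench, weighs about 0.6 kg and does not tip when the lid is pressed inside its rim.
Things that resemble listed ones, but are neither listed nor needed, are in the scene too. Of the things that look like the part that bears lid, the larger one is meant.

How it is judged (in metres and radians):
On the way, in this order (a step that is already met when the one before it is completed fails the run):
1. the tin's lid is pressed fully home while the cap is still tight on its pedal (value of joint lid below 0.02 rad and angle between the x axis of cap_mid and the x axis of block, either way round below 0.4 rad and distance between cap_mid and boss below 0.006 m), for 0.2 s.
2. the cap is turned loose on its pedal, not pulled off (angle between the x axis of cap_mid and the x axis of block, either way round above 0.75 rad and distance between cap_mid and boss below 0.012 m), for 0.05 s.
At the end, for the whole second after the job is handed in: The tin's lid is seated (tilt joint under 0.02 rad) and level (within 0.05 rad), and the gripper still holds the dust cap at rest, its centre at least 50 mm above where it sat and within 120 mm of that place sideways, off the block (value of joint lid below 0.02 rad and angle between lid_centre's own z axis and vertical below 0.05 rad and z of cap_mid in the frame of boss above 0.05 m and horizontal distance between cap_mid and boss below 0.12 m and contact force between the fingers and cap above 1 N and contact force between cap and block below 0.1 N and linear speed of cap below 0.03 m/s); the arm keeps its last pose, push and grip.
It also fails if it takes over 64 s, if anything falls off the work surface, if the arm or the gripper's body presses on something with over 40 N, if the wrist force passes 120 N, or if a joint passes its speed limit or range.

## Robot

A 6-joint arm with a two-finger parallel gripper is mounted at the origin on a cart in front of the work surface, level with it; the furniture and walls round the work are solid. World frame = base frame: x ahead of the robot, y to its left, z up, the work surface at z = 0. Lengths are in mm, angles in rad, forces in N, time in s.
With the tool pointing down it reaches from about 400 to 925 mm from the base axis. Payload 12.5 kg.
Tool frame: the origin (TCP) lies where the fingers leave the gripper's body, on its centre line; the fingertips stand 78 mm ahead of it and the grasp point (between the pads) lies 59 mm ahead of it (env.tip_extent is the distance from the TCP to the fingertips, in mm); z points along the fingers, y is the direction in which the jaws open and shut (so a half turn about z gives the same grasp; the last joint's range is limited). The gripper opens to 95 mm and grips with 3 to 60 N. Pads are 20 mm wide; open, the fingers measure 119 mm over their backs; the gripper's body (75 mm by 180 mm) begins 59 mm behind the grasp point.
Start: joints at [1.134, 0.491, 1.559, -0, 1.092, -0.106], TCP at [202.981, 591.132, 292.261] pointing down, gripper open.
Joint ranges: [-3.1, 3.1], [-0.84, 2.19], [0.05, 2.79], [-1.13, 4.28], [0.06, 2.93], [-2.69, 2.69]. Speed limits (rad/s): [2.22, 2.22, 2.79, 3.14, 3.14, 3.14].

## Interface

Orientations are given as [roll, pitch, yaw] about the fixed x, y, z axes, in that order (R = Rz(yaw) Ry(pitch) Rx(roll)).
In Python, from cell import env gives the robot as it stands. The module is installed in compiled form; this text tells all that it offers.
- The arm moves only by the tool play_rows, never from a script. Its argument "targets" is a list of rows, each an object with "linear": the shift along the tool's x, y, z in mm, a list of three; "turn": the turn about the tool's z in rad. A call has 1 to 20 rows; each row is the pose to reach, as a shift and turn from the pose commanded when the call began, along the tool's axes at that moment; what a row does not reach only later rows make up. A row lasts 1/8 s, in which the tool goes at most 62.5 mm and 10.7 degrees, less where a joint would pass 70% of its speed; a pose out of reach is approached as far as the arm can. A call with a gripper value outside its range is refused whole. "hand" is the finger opening in mm, from 0 to 95.1, set as the call begins (left out, the last holds). The fingers move at their own pace and stop on an object; the grip force is fixed at half the most. Time passes only in rows, so rows that repeat a pose let the fingers close. It gives the time, the measured TCP pose, the force and the opening at its end, in the units of the state.
- env.state(): the state, without advancing time (a new reading comes with each control period).
- env.read_camera(name): name is "scene" or "top"; returns (picture, depth): 400x640x3 uint8, red, green, blue; 400x640 float32, mm along the optical axis (not along the pixel's ray), 0 where there is no reading.
- env.camera_params(name): a dict with "fx", "fy", "cx", "cy" (pixels), "R" (3x3) and "t" (3): a world point X has camera coordinates R X + t. Camera axes: x right, y down, z forward; pixel columns grow to the right and rows downward; lengths in mm; the calibration is good to about 2 mm. A picture is of the moment at which its call begins. camera_params takes no time and is no camera call.
- env.job_done(): hands the job in, once; it reports no verdict.
The state is a dict: "t": time; "joints": joint angles; "qvel": joint speeds; "tau": joint torques, N m; "eef_pos": TCP position; "tcp_rot": TCP orientation; "ft_force": force on the tool from outside, world axes, zero at the start; "moment": the same for the moment, N m; "opening": opening from 0.0 (shut) to 1.0 (fully open).
Only numpy, scipy, OpenCV 4.12 (cv2) and the standard library are available. Lean on these libraries where they do the work, as an engineer would, in place of code of your own. Each camera call takes 0.05 s, during which the arm holds its last target.

## Working session

There is one attempt and no reset: what is moved stays moved. The work goes in short steps, Python scripts to look and compute and a tool call to move; the robot and the scene stay as the last step left them, time stands still between calls to the robot, and variables do not carry over. Pictures are saved under pics/ and viewed, and the job is handed in when it is done.

Besides the shell and the picture viewer there is one more tool, called after "Emit:" as name([rows], argument=value, ...), one row to a line, values as JSON. play_rows: Moves the arm, as the interface text tells. Its arguments: {"type":"object","properties":{"targets":{"type":"array","items":{"type":"object","properties":{"linear":{"type":"array","items":{"type":"number"}},"turn":{"type":"number"}}}},"hand":{"type":"number"}},"required":["targets"]}

```bash
mkdir -p pics
python3 - <<'E'
from cell import env
import cv2,numpy as np
for n in("scene","top"):
    p,d=env.read_camera(n); cv2.imwrite(f"pics/{n}0.png",p[:,:,::-1]); np.save(f"{n}0.npy",d)
    c=env.camera_params(n); print(n,{k:np.round(v,3).tolist() for k,v in c.items()})
s=env.state(); print(s)
E
```

```text
scene {'fx': 464.02, 'fy': 464.02, 'cx': 326.152, 'cy': 200.933, 'R': [[0.759, -0.651, 0.007], [-0.476, -0.563, -0.676], [0.444, 0.51, -0.737]], 't': [-304.817, 345.743, 736.25]}
top {'fx': 370.445, 'fy': 370.445, 'cx': 324.017, 'cy': 207.797, 'R': [[-0.007, -1.0, 0.015], [-0.991, 0.005, -0.133], [0.133, -0.015, -0.991]], 't': [101.894, 512.792, 912.104]}
{'t': 0.1, 'joints': array([ 1.13438670e+00,  4.91497274e-01,  1.55938086e+00, -2.72139689e-07,
        1.09167808e+00, -1.05599797e-01]), 'qvel': array([ 0.00125704, -0.00134333, -0.0033389 , -0.00026042,  0.00118367,
       -0.00076891]), 'tau': array([ 2.11444880e-03, -6.13618255e+01, -2.58600748e+01,  6.93652011e-02,
        4.69973939e-02, -3.06748086e-05]), 'eef_pos': array([202.92852108, 591.00050962, 291.7240228 ]), 'tcp_rot': array([-3.14063444e+00, -1.01322181e-04,  2.81078290e+00]), 'ft_force': array([-0.54557393,  0.49325266, -0.25080555]), 'moment': array([0.05249646, 0.02112664, 0.01680772]), 'opening': 0.9992063532165237}
```

View pics/scene0.png

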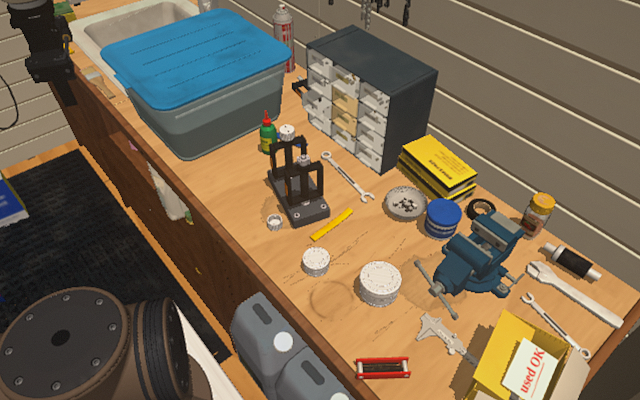

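View pics/top0.png

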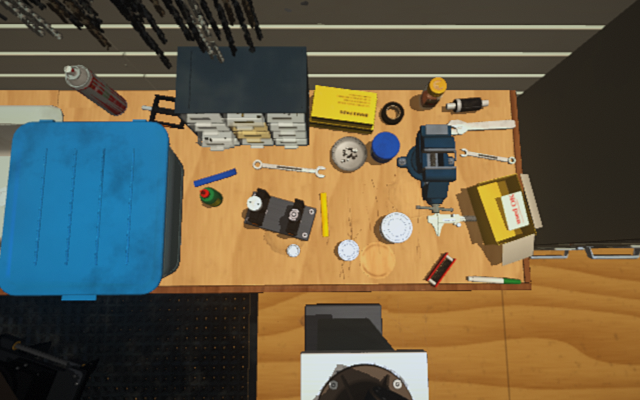

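```bash
cat > h.py <<'E'
import numpy as np,cv2
from cell import env
def cloud(n,d):
    c=env.camera_params(n); v,u=np.mgrid[0:400,0:640]
    P=np.stack([(u-c["cx"])/c["fx"]*d,(v-c["cy"])/c["fy"]*d,d],-1)
    return (P-c["t"])@np.array(c["R"])
def proj(n,X):
    c=env.camera_params(n); p=np.array(c["R"])@X+c["t"]; return c["fx"]*p[0]/p[2]+c["cx"],c["fy"]*p[1]/p[2]+c["cy"]
def ray(n,u,v,z):
    c=env.camera_params(n);R=np.array(c["R"]); o=-R.T@c["t"]; r=R.T@np.array([(u-c["cx"])/c["fx"],(v-c["cy"])/c["fy"],1]); return o+r*(z-o[2])/r[2]
E
python3 - <<'E'
from h import *
a=cv2.imread("pics/scene0.png");b=cv2.imread("pics/top0.png")
f=lambda im,x0,y0,w,h,s:cv2.resize(im[y0:y0+h,x0:x0+w],None,fx=s,fy=s,interpolation=cv2.INTER_CUBIC)
cv2.imwrite("pics/c1.png",np.hstack([f(a,250,110,90,130,4),f(a,295,235,110,130,4)[:, :440]]))
cv2.imwrite("pics/c2.png",f(b,235,180,190,90,4))
for n in("scene","top"):
    d=np.load(n+"0.npy");P=cloud(n,d)
    for nm,(u,v) in dict(scene=dict(cap=(286,130),open=(306,160),L=(380,275),S=(316,256),loose=(275,222)),top=dict(cap=(253,203),open=(293,213),L=(397,228),S=(348,250),loose=(293,251)))[n].items(): print(n,nm,P[v,u].round(1),d[v,u])
E
```

```text
scene cap [503.7 249.3 167.3] 963.5476
scene open [483.  157.8 159.3] 913.65247
scene L [464.3 -80.6  47. ] 866.5299
scene S [407.8  38.5  32. ] 913.23706
scene loose [408.9 178.8   7.3] 1003.50604
top cap [506.9 255.8 167.6] 809.25903
top open [484.7 168.6 164.8] 810.3981
top L [459.3 -82.7  51. ] 923.73395
top S [406.   38.9  31.8] 933.8124
top loose [404.9 179.3   4.7] 958.3965
```

View pics/c1.png

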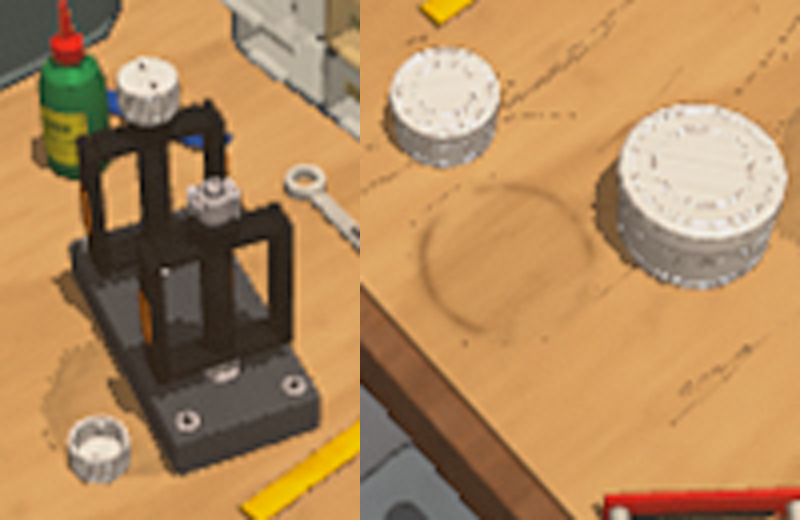

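View pics/c2.png

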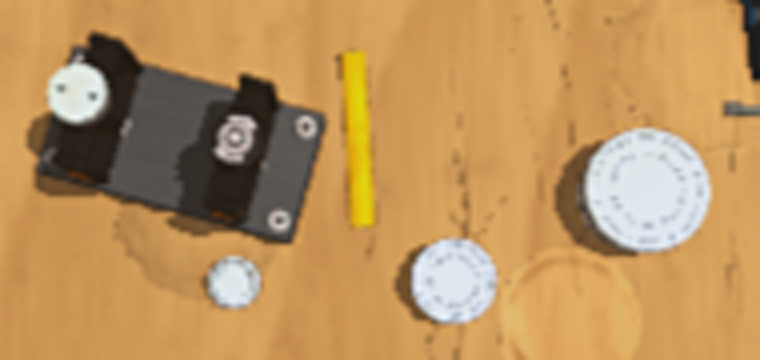

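Run:
```python
from h import *
for n in("scene","top"):
    d=np.load(n+"0.npy");P=cloud(n,d).reshape(-1,3)
    m=(np.hypot(P[:,0]-460,P[:,1]+81)<50)&(P[:,2]>38)&(P[:,2]<70); Q=P[m]
    c,r=cv2.minEnclosingCircle(Q[:,:2].astype(np.float32))
    for it in range(3):
        A=np.c_[Q[:,:2],np.ones(len(Q))];k=np.linalg.lstsq(A,Q[:,2],rcond=None)[0];res=Q[:,2]-A@k;Q=Q[abs(res)<2.5*res.std()+.3]
    c2,r2=cv2.minEnclosingCircle(Q[:,:2].astype(np.float32))
    print(n,"lid",len(Q),np.round(c,1),round(r,1),np.round(c2,1),round(r2,1),"slope",np.hypot(*k[:2]).round(3),"up dir deg",np.degrees(np.arctan2(k[1],k[0])).round(1),"zc",(k[:2]@np.array(c2)+k[2]).round(1),"res",res.std().round(2))
    m=(np.hypot(P[:,0]-505,P[:,1]-253)<40)&(P[:,2]>163)&(P[:,2]<172);Q=P[m]
    c,r=cv2.minEnclosingCircle(Q[:,:2].astype(np.float32));print("cap",len(Q),np.round(c,1),round(r,1),Q.mean(0).round(1))
    m=(np.hypot(P[:,0]-485,P[:,1]-165)<40)&(P[:,2]>150)&(P[:,2]<175);print("open top",P[m].mean(0).round(1), P[m].max(0).round(1),P[m].min(0).round(1))
    m=(P[:,2]>22)&(P[:,2]<38)&(abs(P[:,0]-485)<130)&(abs(P[:,1]-205)<130);Q=P[m];print("block",len(Q),cv2.minAreaRect(Q[:,:2].astype(np.float32)))
    m=(P[:,2]>132)&(P[:,2]<149)&(np.hypot(P[:,0]-505,P[:,1]-253)<60);Q=P[m];print("cage",len(Q),Q.mean(0).round(1),cv2.minAreaRect(Q[:,:2].astype(np.float32)))
```

```text
scene lid 1125 [461.9 -84.7] 39.8 [462.2 -84.3] 39.6 slope 0.069 up dir deg -145.1 zc 49.1 res 1.49
cap 134 [508.3 252.6] 17.8 [506.9 251.3 166.7]
open top [481.5 164.2 158.9] [494.8 178.5 165.2] [469.7 152.3 150. ]
block 1265 ((474.0299072265625, 215.18821716308594), (172.9412841796875, 130.02391052246094), 73.21824645996094)
cage 156 [505.2 249.1 136. ] ((506.46588134765625, 249.6759033203125), (23.429508209228516, 77.49022674560547), 74.4822998046875)
top lid 749 [463.  -83.1] 39.2 [463.  -83.1] 39.2 slope 0.087 up dir deg -143.5 zc 48.4 res 1.58
cap 161 [508.7 253.7] 15.8 [508.3 253.4 166. ]
open top [483.3 166.7 159.9] [494.5 177.6 164.8] [472.  155.8 153.6]
block 1313 ((473.8905944824219, 216.5965118408203), (169.858154296875, 132.0876922607422), 74.13304138183594)
cage 55 [503.9 253.3 133.2] ((508.02069091796875, 253.21505737304688), (18.877805709838867, 78.10257720947266), 76.24935913085938)
```

```bash
cat >> h.py <<'E'
def rel(targets,s=None,cmd=None):
    """targets: list of (x,y,z,yaw) world TCP -> tool-frame shifts"""
    from scipy.spatial.transform import Rotation as R
    s=env.state(); p=s["eef_pos"] if cmd is None else np.array(cmd[:3]); y0=s["tcp_rot"][2] if cmd is None else cmd[3]
    M=R.from_euler("xyz",[np.pi,0,y0]).as_matrix()
    for t in targets:
        print((M.T@(np.array(t[:3])-p)).round(1), "turn",-np.round((t[3]-y0+np.pi)%(2*np.pi)-np.pi,3))
E
python3 - <<'E'
from h import *
P=np.concatenate([cloud(n,np.load(n+"0.npy")).reshape(-1,3) for n in("scene","top")])
for y0 in range(700,-250,-50):
    print(y0,[int(max([0,*P[(abs(P[:,1]-y0)<25)&(abs(P[:,0]-x)<25)&(P[:,2]<450)][:,2]])) for x in range(150,800,50)])
rel([(450,300,330,2.033),(439.9,-100,140,1.35)],cmd=(202.981,591.132,292.261,2.811))
E
```

```text
700 [0, 0, 0, 198, 198, 196, 196, 197, 197, 196, 199, 198, 4]
650 [0, 317, 337, 199, 198, 196, 196, 196, 196, 198, 199, 199, 166]
600 [421, 414, 403, 198, 199, 195, 196, 196, 195, 196, 200, 198, 4]
550 [424, 425, 407, 198, 198, 197, 196, 196, 199, 196, 198, 198, 449]
500 [337, 337, 0, 197, 198, 197, 196, 196, 197, 196, 199, 198, 449]
450 [0, 0, 0, 197, 199, 198, 199, 199, 198, 198, 199, 198, 449]
400 [0, 0, 0, 5, 5, 5, 4, 72, 124, 11, 184, 234, 449]
350 [0, 0, 0, 5, 5, 4, 5, 57, 95, 14, 187, 232, 440]
300 [0, 0, 0, 5, 4, 4, 32, 36, 33, 7, 189, 231, 449]
250 [0, 0, 0, 5, 4, 5, 135, 169, 135, 10, 214, 232, 449]
200 [0, 0, 0, 4, 5, 23, 161, 162, 33, 10, 187, 231, 449]
150 [3, 0, 0, 4, 4, 23, 163, 165, 5, 9, 132, 233, 233]
100 [4, 0, 0, 5, 4, 4, 11, 33, 15, 9, 22, 5, 74]
50 [5, 0, 0, 5, 4, 35, 34, 4, 5, 22, 22, 25, 75]
0 [236, 0, 0, 5, 5, 36, 33, 4, 4, 25, 60, 73, 74]
-50 [3, 0, 0, 6, 5, 49, 53, 49, 5, 5, 66, 70, 73]
-100 [4, 0, 0, 4, 4, 52, 56, 103, 5, 12, 66, 65, 23]
-150 [4, 0, 0, 15, 25, 5, 5, 105, 131, 131, 131, 115, 4]
-200 [0, 0, 0, 24, 25, 24, 8, 94, 131, 130, 130, 115, 4]
[-328.1 -195.2  -37.7] turn 0.778
[-448.4 -576.8  152.3] turn 1.461
```

Run:
```python
from h import *
rel([(430,250,350,2.811),(440,-100,200,2.811),(440,-100,140,2.811)],cmd=(202.981,591.132,292.261,2.811))
```

```text
[-325.5 -249.   -57.7] turn -0.0
[-448.5 -576.8   92.3] turn -0.0
[-448.5 -576.8  152.3] turn -0.0
```

Emit:
play_rows([
  {"linear":[0,0,-58],"turn":0},
  {"linear":[-50,-38,-58],"turn":0},
  {"linear":[-100,-76,-58],"turn":0},
  {"linear":[-150,-115,-58],"turn":0},
  {"linear":[-200,-153,-58],"turn":0},
  {"linear":[-250,-191,-58],"turn":0},
  {"linear":[-300,-230,-58],"turn":0},
  {"linear":[-325,-260,-58],"turn":0},
  {"linear":[-345,-310,-40],"turn":0},
  {"linear":[-365,-360,-20],"turn":0},
  {"linear":[-385,-410,0],"turn":0},
  {"linear":[-405,-460,20],"turn":0},
  {"linear":[-425,-510,50],"turn":0},
  {"linear":[-440,-550,80],"turn":0},
  {"linear":[-448.5,-576.8,92],"turn":0},
  {"linear":[-448.5,-576.8,92],"turn":0},
  {"linear":[-448.5,-576.8,120],"turn":0},
  {"linear":[-448.5,-576.8,140],"turn":0},
  {"linear":[-448.5,-576.8,140],"turn":0},
], hand=0)

```text
t: 2.48
eef_pos: [439.6, -99.1, 151.8]
tcp_rot: [3.141, -0.002, 2.812]
ft_force: [0.8, 1.2, 0.9]
opening: 0.002
```

Run:
```python
from h import *
p,d=env.read_camera("scene"); cv2.imwrite("pics/s1.png",cv2.resize(p[200:330,300:480,::-1],None,fx=4,fy=4))
print(proj("scene",np.array([440,-100,50])),proj("scene",np.array([440,-100,74])))
```

```text
(np.float64(378.2446820872546), np.float64(288.28187718095126)) (np.float64(379.4540206307937), np.float64(281.0382947746798))
```

View pics/s1.png

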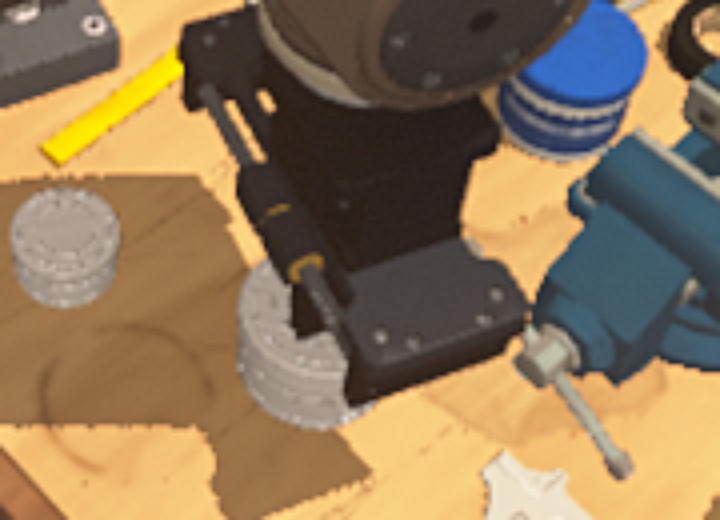

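Emit:
play_rows([
  {"linear":[0,0,10],"turn":0},
  {"linear":[0,0,18],"turn":0},
  {"linear":[0,0,21],"turn":0},
  {"linear":[0,0,23],"turn":0},
  {"linear":[0,0,25],"turn":0},
  {"linear":[0,0,27],"turn":0},
  {"linear":[0,0,27],"turn":0},
])

```text
t: 3.4
eef_pos: [439.6, -100.2, 125.4]
tcp_rot: [-3.141, -0.0, 2.811]
ft_force: [-1.7, -0.3, 3.1]
opening: 0.005
```

Emit:
play_rows([
  {"linear":[0,0,1],"turn":0},
  {"linear":[0,0,2],"turn":0},
  {"linear":[0,0,3],"turn":0},
  {"linear":[0,0,3],"turn":0},
])

```text
t: 3.9
eef_pos: [439.6, -100.2, 122.6]
tcp_rot: [-3.141, -0.0, 2.811]
ft_force: [-4.4, -2.5, 10.1]
opening: 0.006
```

Emit:
play_rows([
  {"linear":[0,0,1],"turn":0},
  {"linear":[0,0,2],"turn":0},
  {"linear":[0,0,2],"turn":0},
])

```text
t: 4.28
eef_pos: [439.6, -100.3, 121.6]
tcp_rot: [-3.141, 0.001, 2.811]
ft_force: [-9.1, -2.3, 28.4]
opening: 0.006
```

Emit:
play_rows([
  {"linear":[0,0,0.5],"turn":0},
  {"linear":[0,0,0.5],"turn":0},
  {"linear":[0,0,-20],"turn":0},
  {"linear":[0,0,-70],"turn":0},
  {"linear":[0,0,-120],"turn":0},
  {"linear":[-20,50,-140],"turn":0},
  {"linear":[-20,110,-140],"turn":0},
  {"linear":[-20,170,-140],"turn":0},
  {"linear":[-20,170,-140],"turn":0},
])

```text
t: 5.4
eef_pos: [514.5, 57.4, 260.1]
tcp_rot: [3.141, 0.0, 2.815]
ft_force: [-0.4, -0.6, -0.6]
opening: 0.002
```

Run:
```python
from h import *
print(env.state()["eef_pos"],env.state()["joints"])
for n in("scene","top"):
    p,d=env.read_camera(n); cv2.imwrite(f"pics/{n}2.png",p[:,:,::-1]);np.save(n+"2.npy",d)
    P=cloud(n,d).reshape(-1,3)
    m=(np.hypot(P[:,0]-462,P[:,1]+83)<40)&(P[:,2]>38)&(P[:,2]<60); Q=P[m]
    for it in range(3):
        A=np.c_[Q[:,:2],np.ones(len(Q))];k=np.linalg.lstsq(A,Q[:,2],rcond=None)[0];res=Q[:,2]-A@k;Q=Q[abs(res)<2.5*res.std()+.3]
    print(n,len(Q),k[:2].round(3),Q.mean(0).round(1),cv2.minEnclosingCircle(Q[:,:2].astype(np.float32)))
```

```text
[514.53373319  57.40245933 260.12507655] [-1.67047785e-02  3.78187594e-01  1.85799812e+00  5.84106839e-04
  9.04792390e-01 -1.26151845e+00]
scene 1174 [0.008 0.007] [460.5 -85.1  45.6] ((461.8577880859375, -84.15199279785156), 39.40196228027344)
top 0 [0. 0.] [nan nan nan] ((0.0, 0.0), 0.0)
  ret = _var(a, axis=axis, dtype=dtype, out=out, ddof=ddof,
  arrmean = um.true_divide(arrmean, div, out=arrmean,
  ret = ret.dtype.type(ret / rcount)
<stdin>:9: RuntimeWarning: Mean of empty slice.
  ret = um.true_divide(
```

View pics/scene2.png

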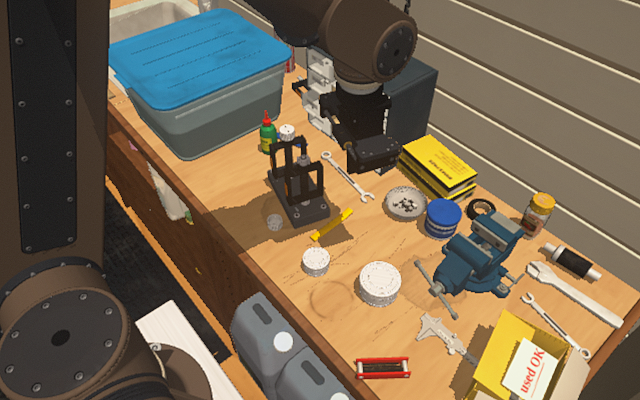

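Run:
```python
from h import *
rel([(508.5,253,300,2.033),(508.5,253,240,2.033)],cmd=(514.5,57.4,260.2,2.813))
```

```text
[ 68.8 183.2 -39.8] turn 0.78
[ 68.8 183.2  20.2] turn 0.78
```

Emit:
play_rows([
  {"linear":[10,30,-40],"turn":0.15},
  {"linear":[25,70,-40],"turn":0.3},
  {"linear":[40,110,-40],"turn":0.45},
  {"linear":[55,150,-40],"turn":0.6},
  {"linear":[68.8,183.2,-40],"turn":0.78},
  {"linear":[68.8,183.2,-10],"turn":0.78},
  {"linear":[68.8,183.2,-10],"turn":0.78},
  {"linear":[68.8,183.2,-10],"turn":0.78},
], hand=70)

```text
t: 6.5
eef_pos: [508.9, 248.8, 271.0]
tcp_rot: [3.141, 0.0, 2.029]
ft_force: [-0.0, -0.2, 0.1]
opening: 0.731
```

Run:
```python
from h import *
print(env.state()["eef_pos"],env.state()["joints"].round(3))
p,d=env.read_camera("scene"); cv2.imwrite("pics/s3.png",cv2.resize(p[60:220,220:380,::-1],None,fx=3.7,fy=3.7))
n="top";p,d=env.read_camera(n); P=cloud(n,d).reshape(-1,3)
m=(np.hypot(P[:,0]-462,P[:,1]+83)<40)&(P[:,2]>38)&(P[:,2]<60); Q=P[m]
if len(Q)>100:
    A=np.c_[Q[:,:2],np.ones(len(Q))];k=np.linalg.lstsq(A,Q[:,2],rcond=None)[0];print(len(Q),k[:2].round(3),Q.mean(0))
```

```text
[508.90361785 248.75425581 271.03175316] [ 0.338  0.431  1.73  -0.     0.98  -0.121]
759 [-0.001 -0.001] [462.33491854 -82.53012356  44.6390931 ]
```

View pics/s3.png

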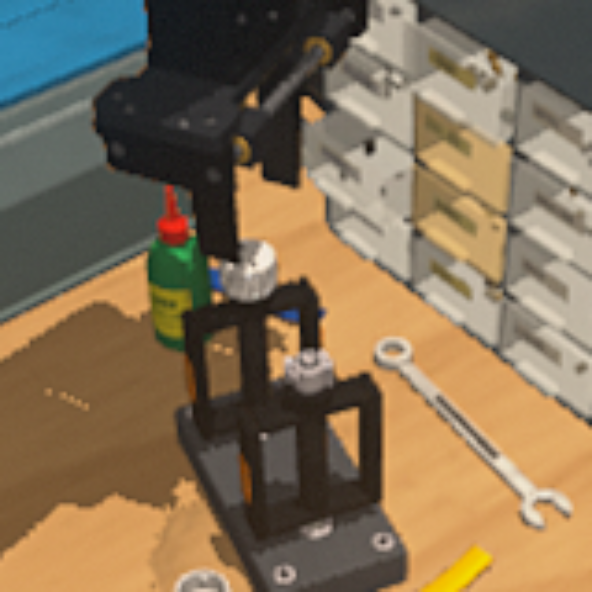

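Emit:
play_rows([
  {"linear":[0,0,0],"turn":0},
  {"linear":[0,0,0],"turn":0},
])

```text
t: 6.85
eef_pos: [508.5, 249.7, 270.6]
tcp_rot: [3.141, 0.0, 2.031]
ft_force: [-0.4, 0.4, -0.4]
opening: 0.738
```

Emit:
play_rows([
  {"linear":[3,1.5,0],"turn":0},
  {"linear":[3,1.5,15],"turn":0},
  {"linear":[3,1.5,30],"turn":0},
  {"linear":[3,1.5,42],"turn":0},
  {"linear":[3,1.5,50],"turn":0},
  {"linear":[3,1.5,54],"turn":0},
  {"linear":[3,1.5,54],"turn":0},
  {"linear":[3,1.5,54],"turn":0},
])

```text
t: 7.85
eef_pos: [508.5, 253.2, 216.6]
tcp_rot: [3.141, 0.0, 2.031]
ft_force: [0.5, 0.2, -1.1]
opening: 0.737
```

Run:
```python
from h import *
p,d=env.read_camera("scene"); cv2.imwrite("pics/s4.png",cv2.resize(p[60:220,220:380,::-1],None,fx=3.7,fy=3.7))
```

```text
(no output)
```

View pics/s4.png

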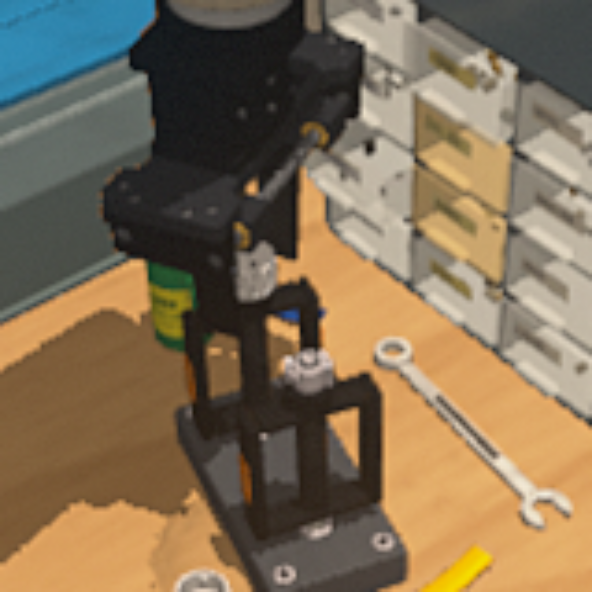

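Emit:
play_rows([
  {"linear":[0,0,0],"turn":0},
  {"linear":[0,0,0],"turn":0},
  {"linear":[0,0,0],"turn":0},
  {"linear":[0,0,0],"turn":0},
  {"linear":[0,0,0],"turn":0},
  {"linear":[0,0,0],"turn":0},
], hand=0)

```text
t: 8.65
eef_pos: [508.1, 253.0, 216.2]
tcp_rot: [-3.141, -0.0, 2.031]
ft_force: [-3.6, -1.6, 2.2]
opening: 0.32
```

Run:
```python
from h import *
s=env.state();print(s["opening"]*95.1,s["ft_force"],s["moment"],s["joints"].round(3),s["eef_pos"])
```

```text
30.47477443042672 [-3.59259357 -1.60373336  2.24282766] [-0.42591943  0.59256143  0.06680579] [ 0.346  0.5    1.784 -0.     0.859 -0.114] [508.05783927 253.04168005 216.19455615]
```

Emit:
play_rows([
  {"linear":[0,0,0],"turn":0.1},
  {"linear":[0,0,0],"turn":0.2},
  {"linear":[0,0,0],"turn":0.3},
])

```text
t: 9.02
eef_pos: [508.1, 253.1, 216.2]
tcp_rot: [-3.141, 0.0, 1.728]
ft_force: [-3.4, -1.7, 2.0]
opening: 0.326
```

Run:
```python
from h import *
s=env.state();print(s["opening"]*95.1,s["ft_force"],s["moment"],s["tau"][5],s["tcp_rot"],s["eef_pos"])
```

```text
30.99492596611113 [-3.37566475 -1.7331805   2.00122532] [-0.44511966  0.71397249  0.07282326] -1.2888046726584435 [-3.14067815e+00  1.53304746e-04  1.72753955e+00] [508.07953553 253.06171225 216.2035257 ]
```

Emit:
play_rows([
  {"linear":[0,0,0],"turn":0.1},
  {"linear":[0,0,0],"turn":0.2},
  {"linear":[0,0,0],"turn":0.3},
  {"linear":[0,0,0],"turn":0.3},
])

```text
t: 9.52
eef_pos: [507.9, 253.2, 216.2]
tcp_rot: [-3.14, 0.0, 1.431]
ft_force: [-5.8, -0.5, 3.3]
opening: 0.321
```

Run:
```python
from h import *
s=env.state();print(s["opening"]*95.1,s["ft_force"],s["moment"],s["tau"][5],s["tcp_rot"],s["eef_pos"])
p,d=env.read_camera("scene"); cv2.imwrite("pics/s5.png",cv2.resize(p[100:160,250:330,::-1],None,fx=8,fy=8))
p,d=env.read_camera("top"); cv2.imwrite("pics/t5.png",cv2.resize(p[160:250,200:320,::-1],None,fx=5,fy=5))
```

```text
30.50579753700149 [-5.79395934 -0.48983936  3.32704531] [-0.11354046  1.01824343 -0.01160458] 0.7631902769207954 [-3.14035955e+00  2.04985109e-04  1.43096572e+00] [507.88686129 253.21385393 216.20807821]
```

View pics/s5.png

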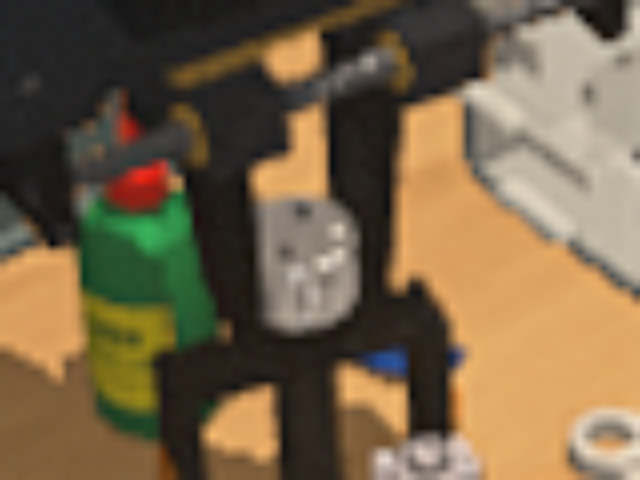

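Run:
```python
from h import *
a=cv2.imread("pics/scene0.png");cv2.imwrite("pics/s5b.png",cv2.resize(a[100:160,250:330],None,fx=8,fy=8))
```

```text
(no output)
```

View pics/s5b.png

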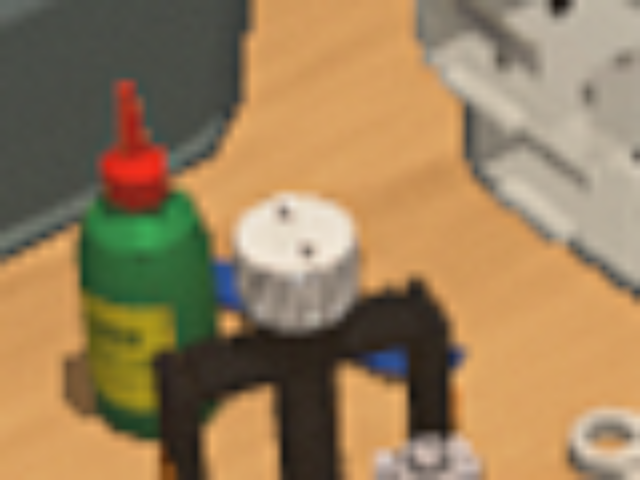

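Run:
```python
from h import *
for q in ([(284,212),(307,249)],[(303,210),(288,252)]):
    A,B=[ray("scene",250+u/8-.4,100+v/8-.4,166)[:2] for u,v in q]; print(A.round(1),B.round(1),np.degrees(np.arctan2(*(B-A)[::-1])))
```

```text
[511.  262.1] [506.3 246.1] -106.29241002174588
[515.3 259.6] [501.8 248.3] -140.09329071957893
```

The two dots on the cap's top moved from (284,212)/(307,249) to (303,210)/(288,252) in the crop. That is about -34°, matching the hand's -0.6 rad, so the cap is turning and positive turn loosens it. I'll keep going to about 1.35 rad.

Emit:
play_rows([
  {"linear":[0,0,0],"turn":0.12},
  {"linear":[0,0,0],"turn":0.24},
  {"linear":[0,0,0],"turn":0.36},
  {"linear":[0,0,0],"turn":0.48},
  {"linear":[0,0,0],"turn":0.6},
  {"linear":[0,0,0],"turn":0.75},
  {"linear":[0,0,0],"turn":0.75},
  {"linear":[0,0,0],"turn":0.75},
])

```text
t: 10.62
eef_pos: [507.7, 253.3, 216.2]
tcp_rot: [-3.14, 0.001, 0.683]
ft_force: [-7.0, 0.6, 4.5]
opening: 0.323
```

Run:
```python
from h import *
s=env.state();print(s["opening"]*95.1,s["ft_force"],s["moment"],s["tau"][5],s["joints"],s["tcp_rot"],s["eef_pos"])
p,d=env.read_camera("scene"); cv2.imwrite("pics/s6.png",cv2.resize(p[100:160,250:330,::-1],None,fx=8,fy=8))
```

```text
30.743271931275252 [-6.96392235  0.60313528  4.50520786] [-0.06132396  1.27035361 -0.01017548] 0.0028182121604913846 [3.46192416e-01 4.99418847e-01 1.78408874e+00 8.33012057e-04
 8.59728144e-01 1.23381695e+00] [-3.14045453e+00  1.34244065e-03  6.82628375e-01] [507.65168735 253.3065594  216.20629135]
```

View pics/s6.png

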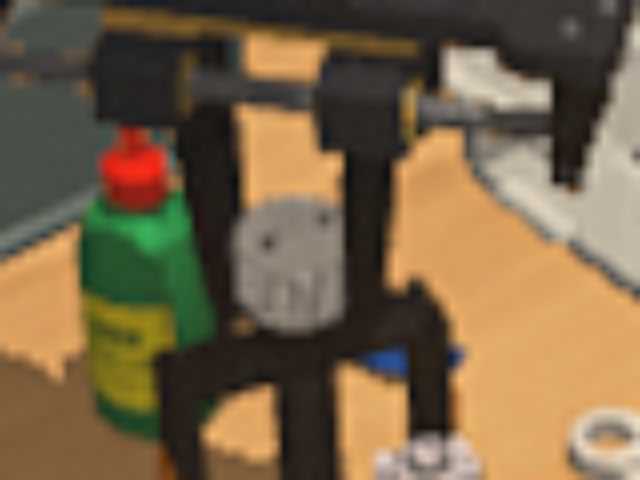

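The dots are now at (325,217)/(268,241), so the cap has followed the hand. Next is a gentle lift.

Emit:
play_rows([
  {"linear":[0,0,-2],"turn":0},
  {"linear":[0,0,-4],"turn":0},
  {"linear":[0,0,-6],"turn":0},
  {"linear":[0,0,-8],"turn":0},
  {"linear":[0,0,-8],"turn":0},
])

```text
t: 11.3
eef_pos: [507.8, 253.2, 224.1]
tcp_rot: [-3.141, 0.001, 0.682]
ft_force: [-6.2, -0.4, 0.4]
opening: 0.325
```

Up 8 mm with no downward pull, so it's free. I'll lift to about 100 mm.

Emit:
play_rows([
  {"linear":[0,0,-5],"turn":0},
  {"linear":[0,0,-11],"turn":0},
  {"linear":[0,0,-20],"turn":0},
  {"linear":[0,0,-32],"turn":0},
  {"linear":[0,0,-46],"turn":0},
  {"linear":[0,0,-60],"turn":0},
  {"linear":[0,0,-73],"turn":0},
  {"linear":[0,0,-83],"turn":0},
  {"linear":[0,0,-89],"turn":0},
  {"linear":[0,0,-92],"turn":0},
  {"linear":[0,0,-92],"turn":0},
  {"linear":[0,0,-92],"turn":0},
  {"linear":[0,0,-92],"turn":0},
])

```text
t: 12.92
eef_pos: [508.4, 253.2, 316.0]
tcp_rot: [-3.141, 0.0, 0.681]
ft_force: [0.4, 0.7, 0.0]
opening: 0.32
```

Run:
```python
from h import *
s=env.state();print(s["t"],s["opening"]*95.1,s["ft_force"],s["moment"],s["eef_pos"],abs(s["qvel"]).max())
p,d=env.read_camera("scene"); cv2.imwrite("pics/s7.png",cv2.resize(p[40:240,220:400,::-1],None,fx=3,fy=3))
for n in("scene","top"):
    p,d=env.read_camera(n);P=cloud(n,d).reshape(-1,3)
    m=(np.hypot(P[:,0]-462,P[:,1]+83)<40)&(P[:,2]>38)&(P[:,2]<60); Q=P[m]
    if len(Q)>100:
        A=np.c_[Q[:,:2],np.ones(len(Q))];print(n,len(Q),np.linalg.lstsq(A,Q[:,2],rcond=None)[0][:2].round(3),Q[:,2].mean())
```

```text
12.925 30.464452213459516 [0.3939332  0.74647627 0.02540356] [-0.10950754  0.10837016  0.05030233] [508.36818242 253.15612752 315.95418968] 0.0017553561038192718
scene 1214 [0.015 0.012] 45.39379946743025
top 757 [ 0.004 -0.   ] 44.6582608070375
```

View pics/s7.png

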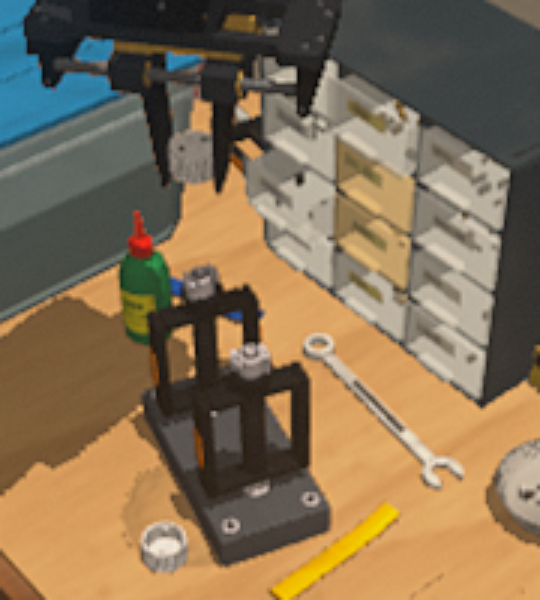

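The cap is in the fingers at (192,157), well above the now bare boss at (200,280).

```bash
python3 -c "
from cell import env
print(env.job_done())"
```

```text
the job is handed in; nothing more can be done
None
```

The lid is seated and the closed pedal's dust cap is off. The gripper is holding it about 100 mm straight above its pedal. I handed the job in at about 13 s.

- **Lid:** I pressed the larger tin's lid on its raised side until the resistance jumped from about 10 N to 28 N. In the last check the top camera showed a slope of 0.004 rad at a height of 44.7 mm. The scene camera read about 0.019 rad, just under the 0.02 limit. Its tilt ran the opposite way to the raised side, so I took it as depth noise.
- **Cap:** Positive tool turn (clockwise seen from above) was the loosening way on the first try. The two dots on the cap's top turned with the hand, measured at the 0.6 rad point. I turned it about 1.35 rad in all and it lifted without resistance.
- **Final state:** The arm is at rest and the last picture shows the boss bare and the cap in the fingers. The gripper opening reads 30.5 mm on a 32 mm cap. It read about that throughout the grip, so I put the difference down to give in the fingers.

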